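Start the kiln: extractor on, programme key, start key

TASK

Set the kiln going with light taps of the fingertips: first switch on the extractor fan by pressing the raised far half of the wide rocker on the white switch box fully down, then choose the firing programme with the middle one of the three oblong keys on the sloping kiln controller, and last press its big round start key. Let each key come up again, and leave the narrow rocker and the other keys as they are. Do not pick up, push or knock the switch box, the mugs, the paint bottles or anything else on the table.

Things in the scene. Friction and masses are not known exactly. Their poses are not given: they have to be found in the camera images.
- controller: the kiln controller: grey desk console, fixed, 250 mm wide (y), 180 deep (x), 55 high in front, 87 behind; its panel rises 12 degrees to the back. Origin: centre of its underside; x: from front to back, y: to the user's left. On the panel: dark display at the back left, three equal oblong keys in a row along the front, at the right a big round start key with a square stop key behind it
- prog1_top (a point): centre of the top face of the left oblong key (26 mm wide in the controller's y, 18 mm in x, 11 mm proud of the panel); z of the point is square to the panel. Leave alone
- prog2_top (a point): centre of the top face of the middle oblong key, same size, 48 mm from its neighbours; the programme key to press. All five keys are sprung and move 5 mm square to the panel: 1.2 N to start, 4 N fully down; from 3.5 mm on it counts as a press
- prog3_top (a point): centre of the top face of the right oblong key, same size. Leave alone
- start_top (a point): centre of the top face of the big round start key (34 mm diameter, 12 mm proud of the panel, a small triangle on it)
- stop_top (a point): centre of the top face of the square stop key (26 mm, 12 mm proud), 75 mm behind the start key. Leave alone
- prog1 (a joint): travel of the left oblong key, m: 0 up, 0.005 fully down
- prog2 (a joint): travel of the middle oblong key, m: 0 up, 0.005 fully down
- prog3 (a joint): travel of the right oblong key, m: 0 up, 0.005 fully down
- start (a joint): travel of the round start key, m: 0 up, 0.005 fully down
- stop (a joint): travel of the square stop key, m: 0 up, 0.005 fully down
- switchbox: the switch box: loose white box, about 0.9 kg, 100 mm deep (x), 130 wide (y), 48 high. Origin: centre of its underside; x: from front to back, y: to the user's left. On its flat top two rockers 62 mm long in x, pivoting at the middle about y: at left (y +28 mm) the wide one of the extractor fan, 40 mm wide; at right (y -38 mm) the narrow one of the lamp, 22 mm wide
- fan_far (a point): point on the top face of the far half of the wide (fan) rocker, midway across, 22 mm behind its pivot: press here. It stands raised while the fan is off, about 69 mm above the table, and goes down 8 mm when pressed
- fan (a joint): angle of the wide (fan) rocker, rad: 0 off (far half raised), 0.36 on (far half down, against its stop); on counts from 0.3. It takes 2 N on the far point to move and stays where it is left
- lamp_near (a point): point on the top face of the near half of the narrow (lamp) rocker, 22 mm in front of its pivot; it stands raised at the start, as the lamp is on. Leave alone
- lamp (a joint): angle of the narrow (lamp) rocker, rad: 0.36 on (near half raised), 0 off. It is on at the start and must stay on
- mug_near: white mug painted with a yellow flower, 76 mm diameter, 92 mm high, between the two boxes; origin: centre of its underside, handle towards its y. Leave alone
- mug_far: white mug with blue dots, 80 mm diameter, 86 mm high, behind the two boxes, near the middle; origin: centre of its underside, handle towards its y. Leave alone
- paint_a: small green paint bottle with a black cap, 33 mm diameter, 70 mm high, between the two boxes; origin: centre of its underside. Leave alone
- paint_b: small purple paint bottle with a black cap, 33 mm diameter, 70 mm high, between the two boxes; origin: centre of its underside. Leave alone
- beaker: teal water beaker, 86 mm diameter at the rim, 135 mm high, at the right; origin: centre of its underside. Leave alone
- brush: paint brush with a blue handle, lying at the right, 201 mm long in its x, 8 mm thick; origin at its underside near the middle. Leave alone
- pencil: orange pencil, lying at the left, 177 mm long in its x, 7 mm thick; origin at its underside near the middle. Leave alone
- palette: white plate with dabs of paint, 150 mm diameter, 14 mm high, at the left; origin: centre of its underside. Leave alone

How it is judged:
On the way, in this order (a step that is already met when the one before it is completed fails the run):
1. the extractor fan's wide rocker is switched on (value of joint fan above 0.3 rad), for 0.2 s.
2. then the middle oblong key is pressed by the fingers (value of joint prog2 above 0.0035 m and contact force between the fingers and controller above 0.5 N), for 0.05 s.
3. then the round start key is pressed by the fingers (value of joint start above 0.0035 m and value of joint prog2 below 0.001 m and contact force between the fingers and controller above 0.5 N), for 0.05 s.
At the end, for the whole second after the job is handed in: The fan rocker is on (over 0.3 rad) and the lamp rocker still on, all five keys are up again (under 1 mm), the switch box stands level and within 12 mm of where it was, the mugs, bottles, beaker and plate within 15 mm and the brush and pencil within 20 mm of where they were (value of joint each of fan, lamp above 0.3 rad and value of joint each of prog1, prog2, prog3, start, stop below 0.001 m and distance of switchbox from where it was at the start of the episode below 0.012 m and angle between switchbox's own z axis and vertical below 0.05 rad and linear speed of switchbox below 0.01 m/s and distance of each of mug_near, mug_far, paint_a, paint_b, beaker, palette from where it was at the start of the episode below 0.015 m and distance of each of brush, pencil from where it was at the start of the episode below 0.02 m); the robot touches nothing.
It fails at once if the start key was pressed while the extractor fan was off (value of joint start above 0.0025 m and value of joint fan below 0.18 rad).
It fails at once if a wrong key (left or right oblong key, or stop) was pressed, more than 2.5 mm, or the lamp was switched off (value of joint any of prog1, prog3, stop above 0.0025 m or value of joint lamp below 0.18 rad).
It fails at once if the controller or the switch box was hit or pressed hard, with more than 25 N (contact force between any of the fingers, the arm and controller above 25 N or contact force between any of the fingers, the arm and switchbox above 25 N).
It fails at once if the switch box was lifted or pushed away, more than 12 mm (distance of switchbox from where it was at the start of the episode above 0.012 m).
It fails at once if a mug, bottle, beaker, plate, brush or pencil was lifted, pushed or knocked (15 mm; brush and pencil 20 mm) (distance of any of mug_near, mug_far, paint_a, paint_b, beaker, palette from where it was at the start of the episode above 0.015 m or distance of any of brush, pencil from where it was at the start of the episode above 0.02 m).
It also fails if it takes over 45 s, if anything falls off the work surface, if the arm or the gripper's body presses on something with over 40 N, if the wrist force passes 120 N, or if a joint passes its speed limit or range.

ROBOT

A 6-joint arm with a two-finger parallel gripper is mounted at the origin on the work surface. World frame = base frame: x ahead of the robot, y to its left, z up, the work surface at z = 0. Lengths are in m, angles in rad, forces in N, time in s.
With the tool pointing down it reaches from about 0.35 to 1 m from the base axis. Payload 7.1 kg.
Tool frame: the origin (TCP) lies between the finger pads; the fingertips stand 22 mm ahead of it and the grasp point (between the pads) lies 3 mm ahead of it; x points along the fingers, y is the direction in which the jaws open and shut, and the axes are right-handed (so a half turn about x gives the same grasp; the last joint's range is limited). The gripper opens to 85 mm and grips with 20 to 120 N. Pads are 22 mm wide; open, the fingers measure 114 mm over their backs; the gripper's body (76 mm by 85 mm) begins 54 mm behind the grasp point. The pads swing forward as they close: fully open they stand 13 mm farther back than shut.
Start: joints at [-1.224, 0.423, 1.63, -0, 1.089, -0.019], TCP at [0.224, -0.584, 0.253] pointing down, gripper open.
Joint ranges: [-3, 3], [-0.9, 2.11], [0.09, 2.58], [-1.31, 4.45], [0.11, 2.69], [-2.54, 2.54]. Speed limits (rad/s): [2.39, 2.39, 3.01, 3.14, 3.14, 3.14].

INTERFACE

Orientations are given as a rotation vector (axis times angle).
In Python, from rig import manip gives the robot as it stands. The module is installed in compiled form; this text tells all that it offers. Calls block until the motion is done:
- manip.move_to(position, orientation): joint-space move of the TCP to a pose.
- manip.servo_line(position, orientation=None, rate=0.15): straight line of the TCP; orientation=None keeps the orientation; rate is the mean speed in m/s.
- manip.set_joints(angles): joint-space move.
- manip.command_gripper(opening, f_grip=None): finger opening in m; f_grip is the grip in N (None keeps the last); returns when the fingers have stopped.
- manip.hold(seconds).
- manip.solve_ik(position, orientation): joint angles nearest the present ones, or None.
- manip.camera(name): name is "scene" or "top" or "wrist"; returns a dict with "image" (384x512x3 uint8, red, green, blue), "fx", "fy", "cx", "cy" (pixels), "cam_to_world" (4x4, takes a point from camera to world coordinates); the wrist camera has in their place "mount" (4x4, takes a point from camera to tool coordinates, whose origin is the TCP and whose axes are the tool frame's). Camera axes: x right, y down, z forward; pixel columns grow to the right and rows downward; lengths in m; the calibration is good to about 2 mm. A picture is of the moment at which its call begins: read the wrist's pose just before it. There is no depth.
A pose or a line that the arm cannot do raises manip.IKError and nothing moves.
- manip.sign_off(): hands the job in, once; it reports no verdict.
Readings, each from a call of its own:
- manip.get_time(): time.
- manip.get_joint_positions(): joint angles.
- manip.get_joint_vel(): joint speeds.
- manip.get_tau(): joint torques, N m.
- manip.get_position(): TCP position.
- manip.get_ee_rot(): TCP orientation.
- manip.get_contact_force(): force on the tool from outside, world axes, zero at the start.
- manip.get_torque(): the same for the moment, N m.
- manip.get_width(): finger opening in m.
Only numpy, scipy, OpenCV 4.12 (cv2) and the standard library are available. Lean on these libraries where they do the work, as an engineer would, in place of code of your own. Each camera call takes 0.05 s, during which the arm holds its last target. There are 200 camera calls.

## Working session

There is one attempt and no reset: what is moved stays moved. The work goes in short steps, each a Python script; the robot and the scene stay as the last script left them, time stands still between calls to the robot, and variables do not carry over. Pictures are saved under pics/ and viewed, about 8 in all and at most 12, crops included, and the job is handed in when it is done.

```bash
mkdir -p pics
python3 - <<'E'
from rig import manip
import cv2,numpy as np
for n in ["scene","top"]:
    c=manip.camera(n); cv2.imwrite(f"pics/{n}0.png",c["image"][:,:,::-1]); np.savez(f"{n}.npz",**c)
    print(n,c["fx"],c["fy"],c["cx"],c["cy"],np.round(c["cam_to_world"],4).tolist())
print(np.round(manip.camera("wrist")["mount"],4).tolist(),manip.get_ee_rot(),manip.get_time(),manip.get_width())
E
```

```text
scene 348.75281210002464 348.75281210002464 255.34751235486922 189.365538798204 [[0.8869, 0.245, -0.3917, 1.0359], [0.4614, -0.5118, 0.7247, -0.7966], [-0.0229, -0.8234, -0.567, 0.7128], [0.0, 0.0, 0.0, 1.0]]
top 423.80838843629147 423.80838843629147 257.39913069718006 190.86902253892765 [[-0.0125, -0.987, 0.1601, 0.3212], [-0.9998, 0.0153, 0.016, -0.0045], [-0.0183, -0.1598, -0.987, 1.7928], [0.0, 0.0, 0.0, 1.0]]
[[0.0003, -0.2688, 0.9632, -0.1202], [1.0, 0.0001, -0.0003, 0.0001], [-0.0, 0.9632, 0.2688, -0.0667], [0.0, 0.0, 0.0, 1.0]] [ 2.02213446  0.37527244 -2.02250467] 0.15 0.08582274569694505
```

View pics/scene0.png

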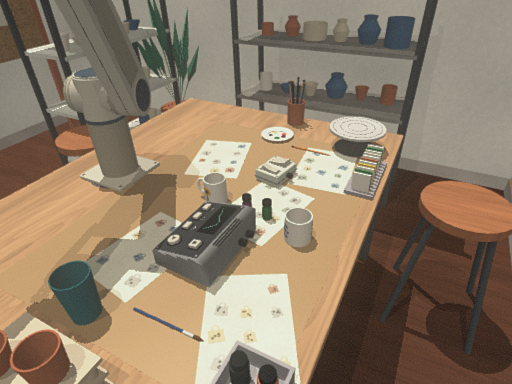

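View pics/top0.png

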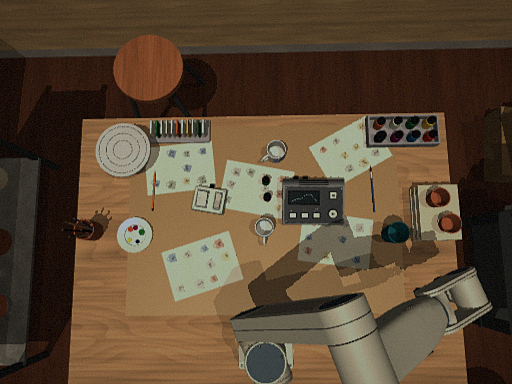

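The scene view shows the controller in the middle (around 205,240) and the switch box at (276,170). In the top view the switch box is near (209,199), the controller near (313,201) with keys at its front and right, and mug_near at (264,227). I'll zoom into the top view.

```bash
cat > h.py <<'E'
import numpy as np
from scipy.spatial.transform import Rotation as R
def ray(c,T,uv):
    d=T[:3,:3]@np.array([(uv[0]-c["cx"])/c["fx"],(uv[1]-c["cy"])/c["fy"],1.]); return T[:3,3],d
def onz(c,T,uv,z):
    o,d=ray(c,T,uv); return o+d*(z-o[2])/d[2]
def proj(c,T,p):
    q=np.linalg.inv(T)@np.append(p,1.); return np.array([c["fx"]*q[0]/q[2]+c["cx"],c["fy"]*q[1]/q[2]+c["cy"]])
def tool(approach,jaw):
    x=np.array(approach,float);x/=np.linalg.norm(x);y=np.array(jaw,float);y-=x*(x@y);y/=np.linalg.norm(y)
    return R.from_matrix(np.c_[x,y,np.cross(x,y)])
E
python3 - <<'E'
import cv2,numpy as np
from h import *
c=dict(np.load("top.npz"));T=c["cam_to_world"]
im=c["image"][160:245,190:350,::-1]; cv2.imwrite("pics/topcrop.png",cv2.resize(im,None,fx=5,fy=5,interpolation=cv2.INTER_CUBIC))
for n,uv,z in [("box",(209,199),.048),("ctl",(313,201),.07),("mugn",(263,226),.09),("mugf",(276,151),.086)]: print(n,onz(c,T,uv,z).round(3))
E
```

```text
box [0.573 0.226 0.048]
ctl [ 0.555 -0.204  0.07 ]
mugn [0.454 0.002 0.09 ]
mugf [ 0.764 -0.056  0.086]
```

View pics/topcrop.png

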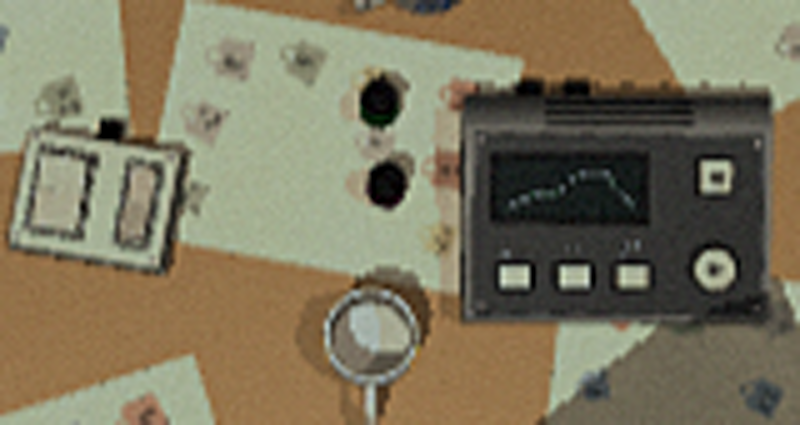

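Run:
```python
from rig import manip
import cv2,numpy as np
from h import *
manip.command_gripper(0.0)
print(manip.get_width())
for n,p,yaw in [("ctl",(0.535,-0.225,0.27),0),("box",(0.573,0.226,0.25),-0.17)]:
    rot=tool((0,0,-1),(-np.sin(yaw),np.cos(yaw),0))
    print(np.round(manip.solve_ik(p,rot.as_rotvec()),3))
    manip.move_to(p,rot.as_rotvec()); manip.hold(0.3)
    T=np.eye(4);T[:3,:3]=R.from_rotvec(manip.get_ee_rot()).as_matrix();T[:3,3]=manip.get_position()
    c=manip.camera("wrist"); T=T@c["mount"]
    np.savez(n+".npz",T=T,**c); cv2.imwrite(f"pics/w_{n}.png",c["image"][:,:,::-1])
    print(T[:3,3].round(4),c["fx"],manip.get_position().round(4),manip.get_time())
print(manip.get_contact_force())
```

```text
0.00013341776522054664
[-0.419  0.339  1.716  0.     1.086 -1.989]
[ 0.4656 -0.226   0.3902] 275.23733626523926 [ 0.5349 -0.2254  0.27  ] 3.0
[ 0.356  0.414  1.653 -0.     1.075 -1.044]
[0.505  0.2364 0.3703] 275.23733626523926 [0.5732 0.2255 0.2501] 5.0083
[-0.12083058  0.47296438 -0.06905764]
```

View pics/w_ctl.png

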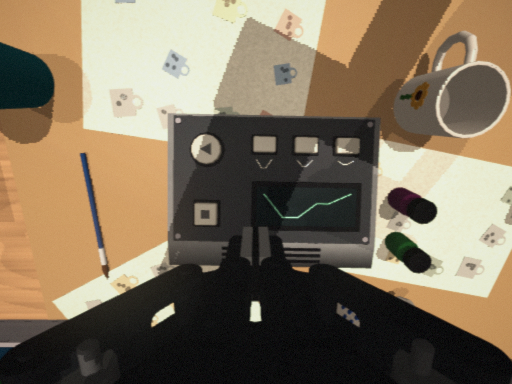

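View pics/w_box.png

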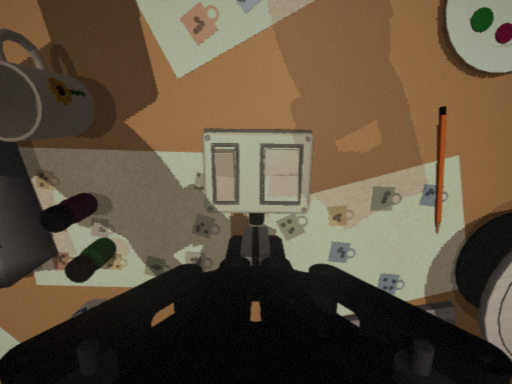

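w_ctl (up in the picture is the front): start key at (206,149), prog keys at (348,147), (306,145) and (264,145), stop at (205,213), panel front edge at row ~117. w_box: fan rocker frame around (282,174), lamp frame around (225,173). Now the exact centres from contours.

Run:
```python
import cv2,numpy as np
from h import *
c=dict(np.load("ctl.npz"));T=c["T"]
g=cv2.cvtColor(c["image"],cv2.COLOR_RGB2GRAY)
m=(g>110).astype(np.uint8);m[:, :180]=0;m[:125]=0;m[230:]=0;m[:,370:]=0
K=[]
for k in cv2.findContours(m,cv2.RETR_EXTERNAL,cv2.CHAIN_APPROX_NONE)[0]:
    x,y,w,h=cv2.boundingRect(k)
    if w*h>200: K.append((x+w/2-.5,y+h/2-.5));print("key",x,y,w,h)
# front edge: dark transition along columns
for u in (190,240,290,340,360):
    print("col",u,g[108:124,u].tolist(), onz(c,T,(u,116),.055).round(4))
for r in (150,220): print("row",r,g[r,164:182].tolist(),g[r,364:384].tolist())
t=dict(np.load("top.npz"));Tt=t["cam_to_world"]
xf=np.mean([onz(c,T,(u,116),.055)[0] for u in(190,340)])
for k in K:
    p=onz(c,T,k,.08)
    for _ in range(10):
        z=.055+np.tan(np.radians(12))*(p[0]-xf)+.0115/np.cos(np.radians(12)); p=onz(c,T,k,z)
    print("top",np.round(k,1),p.round(4),"proj in top cam",proj(t,Tt,p).round(1))
b=dict(np.load("box.npz"));T=b["T"]
g=cv2.cvtColor(b["image"],cv2.COLOR_RGB2GRAY)
m=(g<75).astype(np.uint8);m[:133]=0;m[210:]=0;m[:,:206]=0;m[:,309:]=0
for k in cv2.findContours(m,cv2.RETR_EXTERNAL,cv2.CHAIN_APPROX_NONE)[0]:
    x,y,w,h=cv2.boundingRect(k)
    if w*h<400: continue
    r=cv2.minAreaRect(k);p=onz(b,T,r[0],.048);print("frame",r,(x,y,w,h),p.round(4),"topcam",proj(t,Tt,p).round(1))
```

```text
key 195 203 21 22
key 282 194 70 24
key 337 138 16 15
key 296 137 22 16
key 254 136 21 16
key 191 134 29 29
col 190 [236, 237, 238, 237, 235, 220, 160, 98, 73, 70, 71, 73, 70, 72, 71, 70] [ 0.4646 -0.3022  0.055 ]
col 240 [159, 158, 160, 162, 160, 156, 138, 92, 80, 46, 40, 38, 38, 40, 43, 40] [ 0.4647 -0.2436  0.055 ]
col 290 [168, 168, 162, 168, 162, 166, 162, 143, 95, 80, 44, 34, 39, 40, 38, 40] [ 0.4647 -0.1849  0.055 ]
col 340 [99, 102, 101, 100, 98, 100, 102, 102, 97, 83, 78, 46, 38, 36, 30, 35] [ 0.4648 -0.1263  0.055 ]
col 360 [101, 99, 97, 103, 101, 99, 102, 100, 98, 85, 77, 53, 37, 33, 33, 35] [ 0.4648 -0.1029  0.055 ]
row 150 [176, 179, 177, 169, 151, 152, 151, 150, 145, 121, 83, 74, 73, 69, 74, 73, 73, 73] [28, 32, 29, 32, 29, 31, 28, 28, 29, 48, 61, 67, 64, 69, 101, 187, 232, 235, 236, 235]
row 220 [167, 165, 167, 164, 153, 153, 153, 151, 122, 78, 55, 51, 54, 51, 50, 50, 50, 54] [62, 64, 63, 63, 61, 66, 97, 123, 127, 128, 131, 158, 205, 223, 227, 227, 228, 226, 224, 223]
top [205.  213.5] [ 0.5732 -0.2839  0.0898] proj in top cam [333.3 195.6]
top [316.5 205.5] [ 0.5643 -0.1551  0.0879] proj in top cam [301.4 198.3]
top [344.5 145. ] [ 0.4966 -0.1241  0.0735] proj in top cam [294.  215.4]
top [306.5 144.5] [ 0.496  -0.1674  0.0734] proj in top cam [304.7 215.4]
top [264.  143.5] [ 0.4949 -0.2158  0.0732] proj in top cam [316.6 215.5]
top [205. 148.] [ 0.4998 -0.283   0.0742] proj in top cam [333.2 214.1]
```

Run:
```python
import cv2,numpy as np
from h import *
t=dict(np.load("top.npz"));Tt=t["cam_to_world"]
b=dict(np.load("box.npz"));T=b["T"]
im=b["image"];g=cv2.cvtColor(im,cv2.COLOR_RGB2GRAY)
for th in (95,110,125):
  m=(g<th).astype(np.uint8);m[:137]=0;m[209:]=0;m[:,:207]=0;m[:,309:]=0
  for k in cv2.findContours(m,cv2.RETR_EXTERNAL,cv2.CHAIN_APPROX_NONE)[0]:
    x,y,w,h=cv2.boundingRect(k)
    if w*h<400: continue
    r=cv2.minAreaRect(k);p=onz(b,T,r[0],.048);print(th,"frame",np.round(r[0],1),np.round(r[1],1),r[2],(x,y,w,h),p.round(4),"topcam",proj(t,Tt,p).round(1))
cv2.imwrite("pics/boxcrop.png",cv2.resize(im[120:225,195:320,::-1],None,fx=5,fy=5,interpolation=cv2.INTER_CUBIC))
```

```text
95 frame [281. 174.] [60. 42.] 90.0 (260, 144, 43, 61) [0.575  0.2557 0.048 ] topcam [201.9 198.6]
95 frame [224.5 173. ] [60. 27.] 90.0 (211, 143, 28, 61) [0.5623 0.1896 0.048 ] topcam [217.7 201.4]
110 frame [281. 174.] [43.  60.9] 1.2730300426483154 (259, 144, 45, 61) [0.5749 0.2558 0.048 ] topcam [201.9 198.6]
110 frame [224.5 173.5] [61. 27.] 90.0 (211, 143, 28, 62) [0.5629 0.1895 0.048 ] topcam [217.7 201.3]
125 frame [281.1 174.1] [43.3 61.7] 1.060911774635315 (259, 143, 45, 63) [0.575  0.2558 0.048 ] topcam [201.9 198.6]
125 frame [225.3 173.5] [61.9 27.5] 87.87889862060547 (211, 143, 29, 62) [0.5631 0.1905 0.048 ] topcam [217.5 201.2]
```

View pics/boxcrop.png

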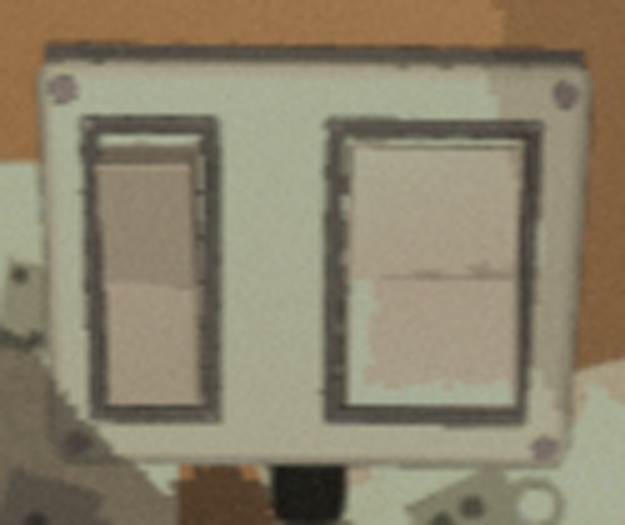

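The frames are clean. The pivot is near (0.574, 0.2555) with box yaw about -0.183, so fan_far is near (0.596, 0.2515). Now a guarded press on the fan.

```bash
cat >> h.py <<'E'
def press(manip,p,approach,jaw,maxtravel,fstop,start=.03,clear=.045,pre=.0):
    """guarded press: fingertip (22 mm ahead of TCP) towards p along approach; s = tip distance beyond p"""
    a=np.array(approach,float);a/=np.linalg.norm(a);rv=tool(a,jaw).as_rotvec();p=np.array(p)
    at=lambda s:p+a*(s-.022)
    manip.move_to(at(-clear),rv); manip.servo_line(at(-start),rv,rate=.1); manip.hold(.2)
    f0=manip.get_contact_force(); s=-start; s0=None; log=[]
    while True:
        s+=.001 if s0 is None else .0005
        manip.servo_line(at(s),rv,rate=.02)
        f=-(manip.get_contact_force()-f0)@a*-1 if False else -(manip.get_contact_force()-f0)@a
        log.append((round(s*1e3,1),round(f,1)))
        if s0 is None and f>.8: s0=s
        if f>fstop or s>maxtravel or (s0 is not None and s-s0>.012): break
    manip.hold(.3); log.append(("hold",round(-(manip.get_contact_force()-f0)@a,1), ((manip.get_position()+.022*a-p)@a*1e3).round(2)))
    manip.servo_line(at(-clear),rv,rate=.1)
    print(log[-22:],manip.get_time())
E
python3 - <<'E'
from rig import manip
from h import *
yaw=-.183; bx=np.array([np.cos(yaw),np.sin(yaw),0]);by=np.array([-np.sin(yaw),np.cos(yaw),0])
press(manip,np.array([.574,.2555,.069])+.022*bx,np.array([0,0,-1])-.09*bx,by,.0115,9,start=.02)
import cv2
p=(0.573,0.226,0.25); rot=tool((0,0,-1),by)
manip.move_to(p,rot.as_rotvec());manip.hold(.2)
c=manip.camera("wrist")
cv2.imwrite("pics/box2.png",cv2.resize(c["image"][120:225,195:320,::-1],None,fx=5,fy=5,interpolation=cv2.INTER_CUBIC))
print(manip.get_time())
E
```

```text
[(-3.0, np.float64(-0.7)), (-2.0, np.float64(0.3)), (-1.0, np.float64(-0.4)), (0.0, np.float64(0.0)), (1.0, np.float64(-0.9)), (2.0, np.float64(0.1)), (3.0, np.float64(0.0)), (4.0, np.float64(-1.0)), (5.0, np.float64(0.6)), (6.0, np.float64(1.2)), (6.5, np.float64(1.5)), (7.0, np.float64(0.9)), (7.5, np.float64(2.1)), (8.0, np.float64(0.3)), (8.5, np.float64(1.5)), (9.0, np.float64(1.1)), (9.5, np.float64(2.1)), (10.0, np.float64(1.1)), (10.5, np.float64(1.8)), (11.0, np.float64(2.2)), (11.5, np.float64(1.7)), ('hold', np.float64(2.6), np.float64(11.53))] 16.425
17.225
```

View pics/box2.png

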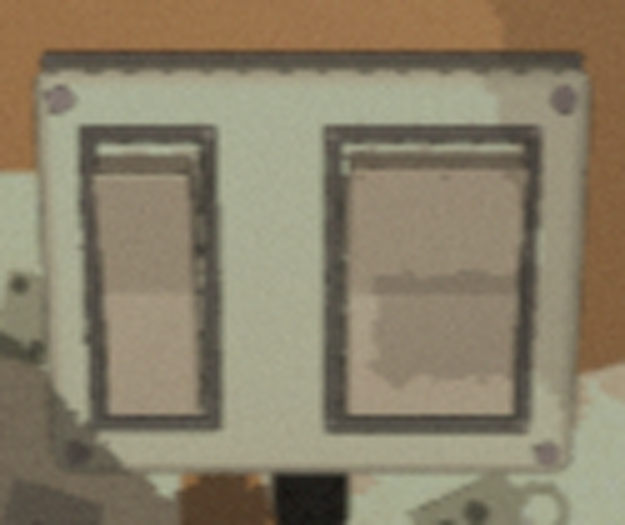

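The fan's near half is now raised, much like the lamp's. No end-stop force was felt though, so the rocker may not be fully down. I'll press again, a little deeper.

Run:
```python
from rig import manip
from h import *
yaw=-.183; bx=np.array([np.cos(yaw),np.sin(yaw),0]);by=np.array([-np.sin(yaw),np.cos(yaw),0])
press(manip,np.array([.574,.2555,.069])+.022*bx,np.array([0,0,-1])-.09*bx,by,.0165,6.5,start=-.008,clear=.02)
```

```text
[(9.0, np.float64(1.2)), (9.5, np.float64(-0.6)), (10.0, np.float64(-1.4)), (10.5, np.float64(0.3)), (11.0, np.float64(0.8)), (11.5, np.float64(0.4)), (12.0, np.float64(1.4)), (12.5, np.float64(2.1)), (13.0, np.float64(2.3)), (13.5, np.float64(2.3)), (14.0, np.float64(5.0)), (14.5, np.float64(7.5)), ('hold', np.float64(8.2), np.float64(13.78))] 22.275
```

The rocker is on its stop: force rises from 13.5 mm on. So the tip is about 4–5 mm shorter than nominal. Next is the middle key.

```bash
cat > k.py <<'E'
from rig import manip
from h import *
yaw=-.02; cx=np.array([np.cos(yaw),np.sin(yaw),0]);cy=np.array([-np.sin(yaw),np.cos(yaw),0]);t=np.radians(12)
A=np.sin(t)*cx-np.cos(t)*np.array([0,0,1])
E
python3 - <<'E'
from k import *
p=manip.get_position();p[2]=.2;manip.servo_line(p,rate=.3)
manip.move_to([.48,-.167,.2],tool(A,cy).as_rotvec())
press(manip,[.496,-.1674,.0734],A,cy,.0145,6,start=.001,clear=.02)
E
```

```text
[(0.0, np.float64(1.1)), (0.5, np.float64(0.8)), (1.0, np.float64(1.4)), (1.5, np.float64(2.2)), (2.0, np.float64(2.7)), (2.5, np.float64(2.7)), (3.0, np.float64(2.9)), (3.5, np.float64(2.9)), (4.0, np.float64(3.5)), (4.5, np.float64(3.6)), (5.0, np.float64(4.0)), (5.5, np.float64(4.0)), (6.0, np.float64(9.6)), ('hold', np.float64(9.2), np.float64(5.67))] 29.2583
```

That was a full stroke: 1.2 to 4 N, then the stop. Now the start key, which is 1 mm prouder.

Run:
```python
from k import *
import cv2
press(manip,[.4998,-.283,.0746],A,cy,.0145,6,start=.003,clear=.02)
p=manip.get_position();p[2]=.25;manip.servo_line(p,rate=.25);manip.hold(.3)
print(manip.get_time())
c=manip.camera("scene");cv2.imwrite("pics/end.png",cv2.resize(c["image"][130:290,130:340,::-1],None,fx=3.5,fy=3.5,interpolation=cv2.INTER_CUBIC))
```

```text
[(-2.0, np.float64(-0.9)), (-1.0, np.float64(0.0)), (0.0, np.float64(1.0)), (0.5, np.float64(2.0)), (1.0, np.float64(2.1)), (1.5, np.float64(1.5)), (2.0, np.float64(2.7)), (2.5, np.float64(2.7)), (3.0, np.float64(3.4)), (3.5, np.float64(3.5)), (4.0, np.float64(3.9)), (4.5, np.float64(3.7)), (5.0, np.float64(10.5)), ('hold', np.float64(10.5), np.float64(4.59))] 34.2583
35.2417
```

View pics/end.png

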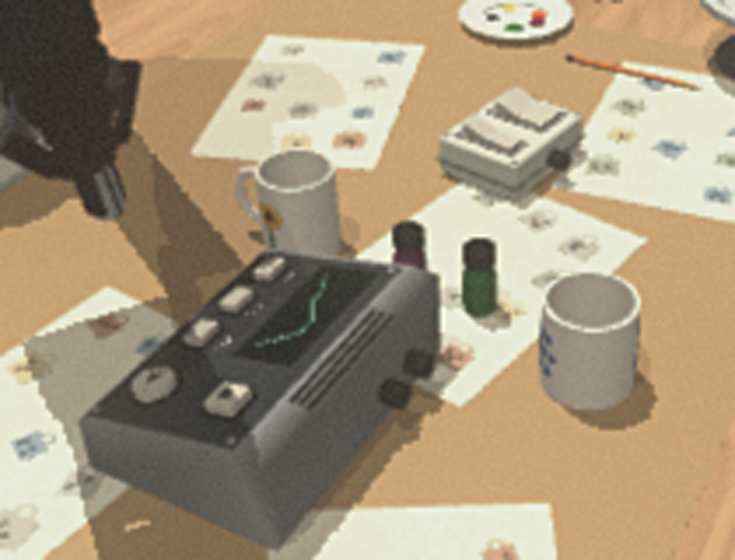

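The picture shows all five keys up, both rockers with their near halves raised, everything in place and the gripper clear. Handing in.

```bash
python3 -c "
from rig import manip
manip.sign_off(); print(manip.get_time())"
```

```text
the job is handed in; nothing more can be done
the job is handed in; nothing more can be done
```

I switched the fan on, pressed the middle programme key and then the start key, and handed the job in at about 35 s of robot time. Sign-off gives no verdict, so these are my own checks.

- **Fan rocker:** the first press moved it, but I never felt the end stop. I pressed a second time, deeper, until it met its stop at about 8 N.
- **Middle oblong key and round start key:** each took a full stroke, rising from about 1 N to 4 N and then hitting the stop. The highest force was about 10.5 N, well below the 25 N limit.
- **Final picture:** all keys look up, both rockers have their near halves raised (fan on, lamp on), nothing in view looks moved, and the gripper is well clear. The beaker and brush are outside that picture, so I did not check them at the end.

One thing disagreed with expectation: the fan rocker met the finger about 5 mm lower than planned, while the keys were within 1 mm. I put this down first to a shorter fingertip, but the key presses contradict that. The force-guided presses made up for it.

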